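Ready an ion source for refitting: probe collar and hinge arms

TASK

Get the spare ion source and its kit ready for refitting: turn the numbered collar on its tilted probe until 6 stands at the index mark and rests in its click stop, and lay the left-hand hinge arm flat on its foot in the left tray and the right-hand one likewise in the right tray. The order is free. Put the hinge arms down rather than dropping them, and leave the jars, the clear bottle and the wrench where they are.

Things in the scene. Friction and masses are not known exactly. Their poses are not given: they have to be found in the camera images.
- source: centre of the underside of the fixed ion source: dark grey housing, 130 (x) by 150 (y) by 97 mm high, a round knob on its +y side reaching y 103. From its top (x 15, z 85) a black probe leans 35 degrees from vertical towards -x (the robot), in the x-z plane, and ends in the numbered collar; highest point 205 mm
- collar_grip (a point): on the collar's axis, in the middle of its fluted black grip; z points up along the axis (35 degrees from vertical), x and y turn with it. The grip is round, 48 mm across, from 23 mm below this point to 19 above; a 14 mm wide steel stud stands 14 mm higher. Below is the skirt, 76 mm across, 24 high, with white numbers 0 to 8: keep fingertips above it. Come down along the axis
- collar (a joint): turn of the collar, rad: 0.5236 (30 degrees) per number; 6 is at 3.142; end stops at 0 and 4.189 (8). Grows anticlockwise seen from above its top. The index is the white-tipped metal rib under the skirt on the side away from the robot. A spring ball clicks in at each number and pulls the collar to the nearest when let go; turning takes about 0.1 Nm. Starts between 0 and 3
- hinge_left_mid (a point): centre of the left-hand hinge arm: loose aluminium, 0.22 kg, 46 mm high (point at 23), lying on its foot, a plate x -65..+55, y -18..+18 mm, 6 thick. Grip its upright web, 10 mm thick, x -45..+45, up to the top. Hinge barrel, 20 across, 36 tall, at x +42, y +38 (tab to y +48): seen from above, barrel end pointing away from you, it is on the left. The other is its mirror image
- hinge_right_mid (a point): centre of the right-hand hinge arm: loose aluminium, 0.22 kg, 46 mm high (point at 23), lying on its foot, a plate x -65..+55, y -18..+18 mm, 6 thick. Grip its upright web, 10 mm thick, x -45..+45, up to the top. Hinge barrel, 20 across, 36 tall, at x +42, y -38 (tab to y -48): seen from above, barrel end pointing away from you, it is on the right. The other is its mirror image
- hinge_left: the left-hand hinge arm; origin on its underside, under the middle of its web (23 mm below the point above)
- hinge_right: the right-hand hinge arm; origin on its underside, under the middle of its web (23 mm below the point above)
- tray_left: origin (centre of the underside) of the left tray, a fixed open grey plastic tray on the robot's left (y positive), for the left-hand hinge arm. Outside 190 mm along its x, 140 mm along its y, 32 mm high; walls and floor 4 mm thick.
- tray_right: origin (centre of the underside) of the right tray, a fixed open grey plastic tray on the robot's right (y negative), for the right-hand hinge arm. Outside 190 mm along its x, 140 mm along its y, 32 mm high; walls and floor 4 mm thick.
- jar_mid_at (a point): bystander: loose white jar between the hinge arms, 36 mm in diameter, 50 mm high; point at half height
- jar_side_at (a point): bystander: loose white jar, 40 mm in diameter, 62 mm high, on the left behind the left tray; point at half height
- bottle_at (a point): bystander: loose clear bottle with a green band, 68 mm in diameter, 200 mm high, behind on the left; point at half height
- wrench_at (a point): bystander: loose steel wrench 150 mm long lying on the bench on the right behind the right tray; its middle
- amber_at (a point): bystander: loose amber jar, 48 mm in diameter, 75 mm high, between the ion source and the right tray; point at half height
There are look-alikes about, which are no part of the job. Leave any purple look-alike of the source alone.

How it is judged:
By the outcome, as a careful person would: the job done as asked, in the order asked, and still so for the second after the job is handed in, with the robot touching nothing.
It also fails if it takes over 72 s, if anything falls off the work surface, if the arm or the gripper's body presses on something with over 40 N, if the wrist force passes 120 N, or if a joint passes its speed limit or range.

ROBOT

A 6-joint arm with a two-finger parallel gripper is mounted at the origin on the work surface. World frame = base frame: x ahead of the robot, y to its left, z up, the work surface at z = 0. Lengths are in m, angles in rad, forces in N, time in s.
With the tool pointing down it reaches from about 0.4 to 0.825 m from the base axis. Payload 7 kg.
Tool frame: the origin (TCP) lies between the finger pads; the fingertips stand 8 mm ahead of it and the grasp point (between the pads) lies 11 mm behind it (arm.finger_overhang is the distance from the TCP to the fingertips, in m); z points along the fingers, y is the line along which they close (so a half turn about z gives the same grasp; the last joint's range is limited). The gripper opens to 88 mm and grips with 3 to 60 N. Pads are 19 mm wide; open, the fingers measure 130 mm over their backs; the gripper's body (78 mm by 193 mm) begins 47 mm behind the grasp point.
Start: joints at [-0.865, 0.359, 0.012, 0, -1.224, -0.288], TCP at [0.274, -0.617, 0.235] pointing down, gripper open.
Joint ranges: [-3.07, 3.07], [-1.43, 2.12], [-1.02, 1.25], [-3.03, 1.67], [-3.05, -0], [-3.03, 3.03]. Speed limits (rad/s): [2.39, 2.39, 3.01, 3.14, 3.14, 3.14].

INTERFACE

Orientations are given as [roll, pitch, yaw] about the fixed x, y, z axes, in that order (R = Rz(yaw) Ry(pitch) Rx(roll)).
In Python, from station import arm gives the robot as it stands.
- The arm moves only by the tool move_arm, never from a script. Its argument "rows" is text: rows parted by semicolons, each of 7 numbers parted by spaces: the turn, a rotation vector about the tool's x, y, z in degrees, then the shift along the tool's x, y, z in m, then the finger opening in m, from 0 to 0.0876. A call has 1 to 8 rows; each row shifts and turns the commanded pose from where the row before left it, along the tool's axes as they then stand; what a row does not reach is not made up. A row lasts 1/8 s, in which the tool goes at most 62.5 mm and 10.7 degrees, less where a joint would pass 70% of its speed; a pose out of reach is approached as far as the arm can. A call is refused whole if a number of a shift passes 0.0625 or a number of a turn 10.7, either way. A call with a gripper value outside its range is refused whole. The fingers move at their own pace and stop on an object; "squeeze" is the grip in N (left out, the last holds). Time passes only in rows, so rows that do not move let the fingers close. It gives the time, the measured TCP pose, the force, the opening and the grip force at its end, in the units of the state.
- arm.get_state(): the state, without advancing time (a new reading comes with each control period).
- arm.grab_frame(name): name is "side" or "top" or "wrist"; returns (picture, depth): 384x512x3 uint8, blue, green, red; 384x512 float32, m along the optical axis (not along the pixel's ray), 0 where there is no reading.
- arm.camera_model(name): a dict with "mtx" (3x3 intrinsics, pixels), "camera_from_world" (4x4, takes a point from world to camera coordinates); the wrist camera has in their place "mount" (4x4, takes a point from camera to tool coordinates, whose origin is the TCP and whose axes are the flange's). Camera axes: x right, y down, z forward; pixel columns grow to the right and rows downward; lengths in m; the calibration is good to about 2 mm. A picture is of the moment at which its call begins: read the wrist's pose just before it. camera_model takes no time and is no camera call.
- arm.job_done(): hands the job in; it is judged then, once.
The state is a dict: "t": time; "q": joint angles; "qd": joint speeds; "joint_efforts": joint torques, N m; "eef_pos": TCP position; "ee_rot": TCP orientation; "force": force on the tool from outside, world axes, zero at the start; "moment": the same for the moment, N m; "width": finger opening in m; "gripper_force": force on a finger pad.
Only numpy, scipy, OpenCV 4.12 (cv2) and the standard library are available. Lean on these libraries where they do the work, as an engineer would, in place of code of your own. Each camera call takes 0.05 s, during which the arm holds its last target. There are 200 camera calls.

## Working session

There is one attempt and no reset: what is moved stays moved. The work goes in short steps, Python scripts to look and compute and a tool call to move; the robot and the scene stay as the last step left them, time stands still between calls to the robot, and variables do not carry over. Pictures are saved under pics/ and viewed, at most 10 in all, crops included, and the job is handed in when it is done.

Besides the shell and the picture viewer there is one more tool, called as a command line: name --argument value ..., lists and objects as JSON in quotes. move_arm: Moves the arm, as the interface text tells. Its arguments: {"type":"object","properties":{"rows":{"type":"string"},"squeeze":{"type":"number"}},"required":["rows"]}

```bash
ls; mkdir -p pics; cat > h.py <<'E'
import numpy as np, cv2
from station import arm
from scipy.spatial.transform import Rotation as R
def grab(n,save=None):
    s=arm.get_state(); im,d=arm.grab_frame(n)
    m=arm.camera_model(n); K=np.array(m["mtx"])
    if n=="wrist":
        T=np.eye(4);T[:3,:3]=R.from_euler('xyz',s["ee_rot"]).as_matrix();T[:3,3]=s["eef_pos"]
        W=T@np.array(m["mount"])
    else: W=np.linalg.inv(np.array(m["camera_from_world"]))
    np.savez(f'{n}.npz',im=im,d=d,K=K,W=W)
    if save: cv2.imwrite(f'pics/{save}.png',im)
    return im,d,K,W
def cloud(d,K,W):
    v,u=np.mgrid[:d.shape[0],:d.shape[1]]
    P=np.stack([(u-K[0,2])/K[0,0]*d,(v-K[1,2])/K[1,1]*d,d],-1)
    return P@W[:3,:3].T+W[:3,3]
E
python3 - <<'E'
from h import *
a=[grab(n,n+'0') for n in("top","side")]
for im,d,K,W in a: print(K.round(1).tolist(),W.round(3).tolist(),(d>0).mean())
print(arm.get_state())
print(arm.camera_model("wrist"))
cv2.imwrite('pics/both0.png',cv2.resize(np.vstack([a[0][0],a[1][0]]),None,fx=.78,fy=.78))
E
```

```text
pics
[[378.2, 0.0, 257.1], [0.0, 378.2, 178.9], [0.0, 0.0, 1.0]] [[-0.022, -0.986, 0.163, 0.323], [-0.999, 0.017, -0.031, 0.015], [0.028, -0.164, -0.986, 1.095], [0.0, 0.0, 0.0, 1.0]] 0.9959818522135416
[[430.0, 0.0, 256.4], [0.0, 430.0, 191.5], [0.0, 0.0, 1.0]] [[-0.863, -0.35, 0.365, 0.051], [-0.505, 0.566, -0.651, 0.741], [0.022, -0.746, -0.665, 0.868], [0.0, 0.0, 0.0, 1.0]] 0.9959208170572916
{'t': 0.1, 'q': array([-8.64913880e-01,  3.59328278e-01,  1.11972755e-02, -3.09148656e-04,
       -1.22409220e+00, -2.88080045e-01]), 'qd': array([-5.81662910e-05, -1.99658651e-03,  1.48923730e-03,  2.39417089e-03,
        1.80372679e-04,  9.08936680e-04]), 'joint_efforts': array([-1.88833433e-04, -5.84163308e+01,  2.93753600e+01,  7.01551706e+00,
        1.01908366e-02, -4.38563711e-05]), 'eef_pos': array([ 0.27369167, -0.61658556,  0.2337282 ]), 'ee_rot': array([ 3.14014200e+00, -1.26768390e-04, -2.72389542e+00]), 'force': array([-0.20099726, -0.98588182,  0.12820497]), 'moment': array([-0.01749502,  0.04375781,  0.01200207]), 'gripper_force': 0.0, 'width': 0.08777215897117575}
{'mtx': array([[272.13520904,   0.        , 256.15944747],
       [  0.        , 272.13520904, 192.45155445],
       [  0.        ,   0.        ,   1.        ]]), 'mount': array([[ 7.35241265e-06, -9.53068508e-01, -3.02754717e-01,
         8.30454507e-02],
       [ 9.99999637e-01, -2.50900460e-04,  8.14116919e-04,
         1.19085677e-05],
       [-8.51870495e-04, -3.02754613e-01,  9.53068161e-01,
        -1.50860319e-01],
       [ 0.00000000e+00,  0.00000000e+00,  0.00000000e+00,
         1.00000000e+00]])}
```

View pics/both0.png

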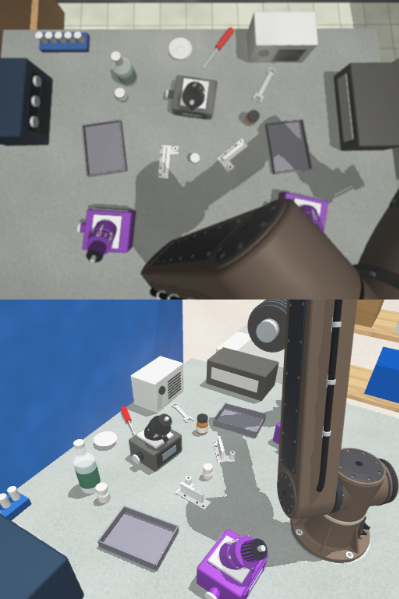

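```bash
python3 - <<'E'
from h import *
# top-down height maps from both clouds: x up 0.2..0.9, y left .. at 2mm
im=cv2.imread('pics/top0.png')
cv2.imwrite('pics/top_big.png',cv2.resize(im,(800,600),interpolation=cv2.INTER_CUBIC))
E
```

```text
(no output)
```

View pics/top_big.png

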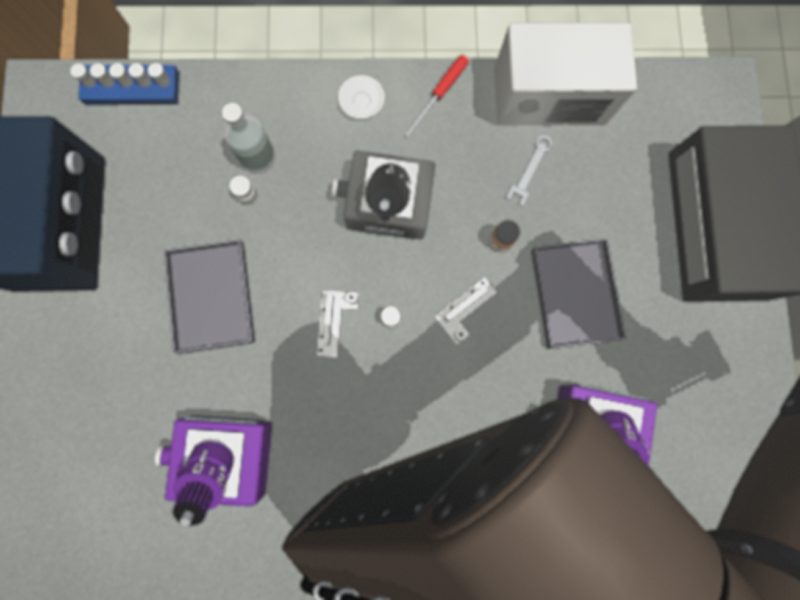

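The top view shows the source at (390,195), the trays at (210,297) and (578,293), and the jar between the hinges at (390,316). The hinge at (335,320) has its barrel at (352,298), on the right with the barrel end pointing away, so it is right-handed. The one at (467,308) has its barrel at (460,335) and is left-handed, so the two must cross over. Next I'll measure with the depth data.

```bash
python3 - <<'E'
from h import *
Cs={}
for n in("top","side"):
    z=np.load(n+'.npz'); Cs[n]=cloud(z['d'],z['K'],z['W']).reshape(-1,3)[z['d'].ravel()>0]
def sel(C,lo,hi): return C[((C>lo)&(C<hi)).all(1)]
u=np.array([[390,195],[335,320],[467,308],[210,297],[578,293],[390,316],[503,235]])*.64
z=np.load('top.npz');G=cloud(z['d'],z['K'],z['W'])
for p in u: print(p,G[int(p[1]),int(p[0])].round(3))
for n,C in Cs.items():
    print(n,'table',np.median(sel(C,[.4,-.1,-.03],[.55,.1,.015])[:,2]).round(4))
    for nm,lo,hi in [('A',[.38,.08,.012],[.56,.2,.08]),('B',[.38,-.16,.012],[.56,-.02,.08]),('jar',[.42,.0,.03],[.52,.075,.08]),('TL',[.35,.22,.02],[.65,.46,.045]),('TR',[.35,-.46,.02],[.65,-.2,.045]),('src',[.58,-.15,.06],[.85,.2,.098]),('srctop',[.55,-.1,.11],[.85,.2,.3]),('amber',[.55,-.22,.04],[.68,-.1,.09])]:
        S=sel(C,lo,hi)
        if len(S)<10: print(nm,len(S));continue
        r=cv2.minAreaRect((S[:,:2]*1000).astype(np.float32))
        print(nm,len(S),'rect',np.round(r[0],1),np.round(r[1],1),round(r[2],1),'zmax',np.percentile(S[:,2],[50,97]).round(4))
E
```

```text
[249.6 124.8] [0.608 0.004 0.198]
[214.4 204.8] [0.432 0.107 0.007]
[298.88 197.12] [ 0.447 -0.136  0.009]
[134.4  190.08] [0.477 0.337 0.005]
[369.92 187.52] [ 0.473 -0.346  0.008]
[249.6  202.24] [0.431 0.007 0.052]
[321.92 150.4 ] [ 0.57  -0.196  0.076]
top table 0.0012
A 162 rect [435.2 114.5] [37.7 96. ] 67.4 zmax [0.0461 0.0497]
B 162 rect [ 440.2 -122.6] [45.6 98.2] 69.1 zmax [0.0455 0.0503]
jar 92 rect [447.1  38.3] [87.5 30.6] 67.0 zmax [0.0498 0.0542]
TL 554 rect [478.5 333.1] [191.1 142. ] 7.6 zmax [0.0316 0.036 ]
TR 520 rect [ 470.1 -312.5] [193.7 205.6] 5.8 zmax [0.0311 0.0367]
src 1618 rect [657.   15.3] [177.9 139.1] 81.3 zmax [0.0856 0.0973]
srctop 810 rect [635.    5.6] [ 72.8 113.4] 86.8 zmax [0.1735 0.2032]
amber 223 rect [ 576.1 -202.3] [44.7 34.9] 0.5 zmax [0.0747 0.0792]
side table 0.0005
A 396 rect [428.7 103.1] [40.4 92.8] 85.6 zmax [0.0348 0.048 ]
B 201 rect [ 438.9 -122. ] [ 48.1 100.2] 69.7 zmax [0.0357 0.0483]
jar 103 rect [446.1  38.5] [86.1 29.3] 65.9 zmax [0.0476 0.0518]
TL 978 rect [510.4 336.6] [267.2 149.5] 4.6 zmax [0.0292 0.0339]
TR 533 rect [ 468.1 -313.3] [193.8 208.8] 5.4 zmax [0.028  0.0347]
src 1306 rect [653.1  17.8] [177.2 137.6] 82.3 zmax [0.0842 0.0974]
srctop 836 rect [632.9  15.7] [112.7  62.3] 2.0 zmax [0.1625 0.2002]
amber 210 rect [ 573.5 -200.3] [45.4 38.2] 1.2 zmax [0.0658 0.0774]
```

move_arm --rows "0 0 0 0 0 -0.06 0.0876; 0 0 -10.7 0 0 0 0.0876; 0 0 -10.7 0 0 0 0.0876; 0 0 -10.7 0 0 0 0.0876; 0 0 -10.7 0 0 0 0.0876; 0 0 -10.7 0 0 0 0.0876; 0 0 -10.7 0 0 0 0.0876; 0 0 -10.7 0 0 0 0.0876" --squeeze 40

```text
t: 1.1
eef_pos: [0.2738, -0.6167, 0.294]
ee_rot: [3.141, 0.001, -1.41]
force: [0.3, -0.0, 0.3]
width: 0.0874
gripper_force: 0.0
```

move_arm --rows "0 0 -10.7 0 0 0 0.0876; 0 0 -10.7 0 0 0 0.0876; 0 0 -10.7 0 0 0 0.0876; 0 0 0 -0.031 -0.0516 0 0.05; 0 0 0 -0.031 -0.0516 0 0.05; 0 0 0 -0.031 -0.0516 0 0.05; 0 0 0 -0.031 -0.0516 0 0.05; 0 0 0 -0.031 -0.0516 0 0.05"

```text
t: 2.1
eef_pos: [0.3673, -0.3289, 0.2943]
ee_rot: [-3.142, 0.0, -0.857]
force: [1.4, -0.4, 0.9]
width: 0.0507
gripper_force: 0.0
```

move_arm --rows "0 0 0 -0.031 -0.0516 0 0.05; 0 0 0 -0.031 -0.0516 0 0.05; 0 0 0 -0.031 -0.0516 0 0.05; 0 0 0 -0.031 -0.0516 0 0.05; 0 0 0 0 0 0 0.05; 0 0 0 0 0 0 0.05"

```text
t: 2.85
eef_pos: [0.4417, -0.1016, 0.2943]
ee_rot: [3.141, 0.0, -0.855]
force: [0.5, -0.3, -0.3]
width: 0.0501
gripper_force: 0.0
```

```bash
python3 - <<'E'
from h import *
s=arm.get_state(); print(s['t'],s['eef_pos'].round(4),np.degrees(s['ee_rot']).round(2),s['q'].round(2),s['width'])
w=grab('wrist','w1'); grab('top','t1'); grab('side','s1')
cv2.imwrite('pics/w1b.png',cv2.resize(w[0],(800,600),interpolation=cv2.INTER_CUBIC))
E
```

```text
2.85 [ 0.4417 -0.1016  0.2943] [ 1.7997e+02  2.0000e-02 -4.8980e+01] [ 0.21 -0.05 -0.35 -0.   -1.28  0.51] 0.05013362024481281
```

View pics/w1b.png

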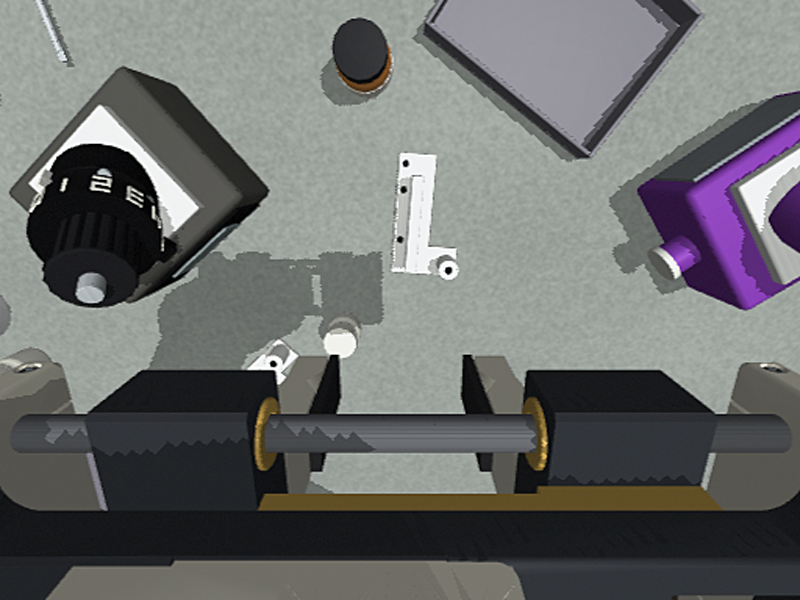

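The wrist view shows the left-hand hinge with its web at (413,215) and barrel at (447,267). The jar is at (341,338), the amber jar at (360,50), and the collar grip at (90,270) with numbers 1, 2 and 3 on its far side. Next I'll fit the poses from the depth data.

```bash
cat > fit.py <<'E'
from h import *
def L(n):
    z=np.load(n+'.npz'); G=cloud(z['d'],z['K'],z['W']);G[z['d']==0]=99; return z['im'],G
def web(C,lo,hi,zlo=.041,zhi=.056):
    S=C[((C[:,:2]>lo)&(C[:,:2]<hi)).all(1)]
    T=S[(S[:,2]>zlo)&(S[:,2]<zhi)]
    r=cv2.minAreaRect((T[:,:2]*1000).astype(np.float32))
    F=S[(S[:,2]>.004)&(S[:,2]<.058)]
    f=cv2.minAreaRect((F[:,:2]*1000).astype(np.float32))
    m=T[:,:2].mean(0)*1000; w,v=np.linalg.eigh(np.cov(T[:,:2].T)); a=np.degrees(np.arctan2(v[1,1],v[0,1]))
    print('web',len(T),np.round(r[0],1),np.round(r[1],1),round(r[2],1),'pca',m.round(1),a.round(1),'ztop',np.median(T[:,2]).round(4),'all',np.round(f[0],1),np.round(f[1],1),round(f[2],1))
E
python3 - <<'E'
from fit import *
for n in('top','side','wrist'):
    im,G=L(n);C=G.reshape(-1,3)
    print(n);web(C,[.36,-.22],[.54,-.02]);
    if n!='wrist':web(C,[.34,.05],[.54,.2])
    # trays: rim
    for nm,lo,hi in (('TL',[.36,.24],[.60,.44]),('TR',[.36,-.44],[.6,-.25])):
        S=C[((C[:,:2]>lo)&(C[:,:2]<hi)).all(1)&(C[:,2]>.022)&(C[:,2]<.04)]
        if len(S)>50:
            r=cv2.minAreaRect((S[:,:2]*1000).astype(np.float32));print(nm,len(S),np.round(r[0],1),np.round(r[1],1),round(r[2],1))
# source housing top: z in .09-.105
    S=C[((C[:,:2]>[.56,-.12])&(C[:,:2]<[.8,.13])).all(1)]
    T=S[(S[:,2]>.088)&(S[:,2]<.106)]
    r=cv2.minAreaRect((T[:,:2]*1000).astype(np.float32));print('src',len(T),np.round(r[0],1),np.round(r[1],1),round(r[2],1))
    H=S[(S[:,2]>.18)&(S[:,2]<.215)];print('high',H.mean(0).round(4),H[H[:,2].argmax()].round(4))
E
```

```text
top
web 59 [ 439.7 -116.8] [30.7 57.5] 65.6 pca [ 439.7 -114.7] 129.3 ztop 0.0464 all [ 414.9 -118.8] [106.7 196.4] 0.6
web 0 [0. 0.] [0. 0.] 0.0 pca [nan nan] nan ztop nan all [0. 0.] [0. 0.] 0.0
TL 219 [471.8 379.2] [191.2  52.3] 9.9
TR 267 [ 461.5 -345. ] [169.7 141.7] 6.0
src 250 [690.8  -7.5] [ 62.8 143.8] 3.4
high [0.6402 0.0086 0.1823] [0.6305 0.0138 0.1863]
side
web 79 [ 451.4 -130.3] [10.3 90. ] 36.8 pca [ 451.  -129.4] 126.8 ztop 0.0461 all [ 449.7 -124.7] [178.  171.7] 1.7
web 139 [427.9 116.4] [13.9 88.1] 86.5 pca [428.2 117.3] 175.9 ztop 0.0456 all [437.9 120.5] [191.3 135. ] 4.1
TL 893 [475.7 333.5] [191.1 142.6] 7.6
TR 449 [ 470.  -344.1] [190.8 149.3] 5.6
src 381 [648.6   7.8] [130.3 113.4] 82.9
high [0.5995 0.0159 0.1917] [0.5892 0.0109 0.2057]
wrist
web 428 [ 450.1 -131.7] [10.  90.3] 36.9 pca [ 451.2 -133. ] 126.9 ztop 0.0467 all [ 455.4 -128.3] [ 85.8 127.1] 55.5
TR 1429 [ 467.8 -343.1] [190.8 140.2] 6.0
src 2111 [645.3  -8.3] [105.9 115. ] 84.3
high [0.6    0.005  0.1926] [0.591  0.012  0.2059]fit.py:10: RuntimeWarning: Mean of empty slice.
  m=T[:,:2].mean(0)*1000; w,v=np.linalg.eigh(np.cov(T[:,:2].T)); a=np.degrees(np.arctan2(v[1,1],v[0,1]))
  ret = um.true_divide(
  avg = a.mean(axis, **keepdims_kw)
fit.py:10: RuntimeWarning: Degrees of freedom <= 0 for slice
  m=T[:,:2].mean(0)*1000; w,v=np.linalg.eigh(np.cov(T[:,:2].T)); a=np.degrees(np.arctan2(v[1,1],v[0,1]))
  c *= np.true_divide(1, fact)
  c *= np.true_divide(1, fact)
  return _methods._mean(a, axis=axis, dtype=dtype,
  ret = ret.dtype.type(ret / rcount)
```

move_arm --rows "0 0 4.1 0 0 0 0.05; 0 0 0 0.0288 0.0106 0.03 0.05; 0 0 0 0 0 0.06 0.05; 0 0 0 0 0 0.06 0.05; 0 0 0 0 0 0.06 0.05; 0 0 0 0 0 0.03 0.05; 0 0 0 0 0 0 0.05"

```text
t: 3.88
eef_pos: [0.4486, -0.1326, 0.0527]
ee_rot: [3.137, 0.003, -0.93]
force: [-0.7, 0.3, 0.5]
width: 0.0502
gripper_force: 0.0
```

```bash
python3 - <<'E'
from fit import *
s=arm.get_state(); print(s['t'],s['eef_pos'].round(4),np.degrees(s['ee_rot']).round(2),s['q'].round(2),s['width'])
grab('wrist','w2'); C=L('wrist')[1].reshape(-1,3)
web(C,[.40,-.18],[.49,-.09])
E
```

```text
3.875 [ 0.4486 -0.1326  0.0527] [ 1.7973e+02  1.5000e-01 -5.3300e+01] [ 0.13  0.23 -0.66 -0.   -0.68  0.51] 0.05016317007797743
web 2040 [ 452.3 -132. ] [72.9 67.1] 85.1 pca [ 456.9 -140.4] 127.4 ztop 0.0469 all [ 446.2 -135.2] [86.9 90.4] 0.7
```

move_arm --rows "0 0 0 0 -0.0025 0.02 0.05; 0 0 0 0 0 0.013 0.05; 0 0 0 0 0 0 0.03; 0 0 0 0 0 0 0; 0 0 0 0 0 0 0; 0 0 0 0 0 0 0; 0 0 0 0 0 0 0; 0 0 0 0 0 0 0" --squeeze 40

```text
t: 4.92
eef_pos: [0.4523, -0.1299, 0.0218]
ee_rot: [3.141, 0.0, -0.928]
force: [-2.8, -0.8, 5.5]
width: 0.0095
gripper_force: 40.0
```

move_arm --rows "0 0 0 0 0 -0.02 0; 0 0 0 0 0 -0.05 0; 0 0 0 0 0 -0.05 0; 0 0 0 0 0 -0.04 0; 0 0 0 0 0 0 0"

```text
t: 5.55
eef_pos: [0.4545, -0.1296, 0.1845]
ee_rot: [-3.136, -0.003, -0.928]
force: [-0.4, 0.0, -3.5]
width: 0.0097
gripper_force: 40.0
```

move_arm --rows "0 0 -10.15 0 0 -0.02 0; 0 0 -10.15 0 0 -0.01 0; 0 0 -10.15 0 0 0 0; 0 0 -10.15 0 0 0 0; 0 0 -10.15 0 0 0 0; 0 0 -10.15 0 0 0 0"

```text
t: 6.3
eef_pos: [0.4518, -0.1296, 0.2098]
ee_rot: [-3.141, 0.002, 0.141]
force: [-0.1, -0.2, -2.4]
width: 0.0097
gripper_force: 40.0
```

move_arm --rows "0 0 0 0.0098 -0.0589 0 0; 0 0 0 0.0098 -0.0589 0 0; 0 0 0 0.0098 -0.0589 0 0; 0 0 0 0.0098 -0.0589 0 0; 0 0 0 0.0098 -0.0589 0 0; 0 0 0 0.0098 -0.0589 0 0; 0 0 0 0.0098 -0.0589 0 0; 0 0 0 0.0098 -0.0589 0 0"

```text
t: 7.3
eef_pos: [0.4659, 0.3493, 0.2097]
ee_rot: [3.14, 0.002, 0.135]
force: [0.7, 0.6, -2.7]
width: 0.0098
gripper_force: 40.0
```

move_arm --rows "0 0 0 0 0 0 0; 0 0 0 0 0 0.05 0; 0 0 0 0 0 0.03 0; 0 0 0 0 0 0 0; 0 0 0 0 0 0 0"

```text
t: 7.92
eef_pos: [0.4674, 0.3477, 0.1322]
ee_rot: [-3.141, -0.001, 0.135]
force: [0.5, 1.3, -2.1]
width: 0.0096
gripper_force: 40.0
```

```bash
python3 - <<'E'
from fit import *
s=arm.get_state(); print(s['t'],s['eef_pos'].round(4),np.degrees(s['ee_rot']).round(2),s['q'].round(2),s['width'])
w=grab('wrist'); t=grab('side')
C=L('wrist')[1].reshape(-1,3)
S=C[((C[:,:2]>[.35,.24])&(C[:,:2]<[.60,.44])).all(1)&(C[:,2]>.022)&(C[:,2]<.04)]
print(len(S),cv2.minAreaRect((S[:,:2]*1000).astype(np.float32)))
cv2.imwrite('pics/p3.png',np.vstack([cv2.resize(i[0],(400,300)) for i in(w,t)]))
E
```

```text
7.925 [0.4674 0.3477 0.1322] [-1.7999e+02 -3.0000e-02  7.7400e+00] [ 0.98  0.29 -0.33  0.   -0.94  0.73] 0.009628567185817529
2839 ((494.3336486816406, 336.2934875488281), (149.67225646972656, 140.43771362304688), 7.83952522277832)
```

View pics/p3.png

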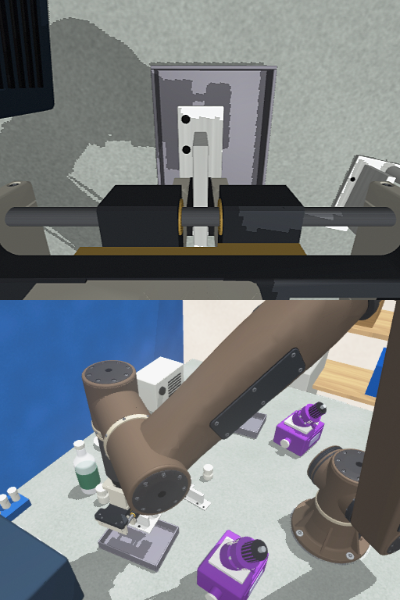

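move_arm --rows "0 0 0 0 0 0.05 0; 0 0 0 0 0 0.035 0; 0 0 0 0 0 0.01 0; 0 0 0 0 0 0.005 0; 0 0 0 0 0 0 0; 0 0 0 0 0 0 0"

```text
t: 8.78
eef_pos: [0.4674, 0.3484, 0.0329]
ee_rot: [-3.14, -0.002, 0.135]
force: [0.6, 0.2, -2.6]
width: 0.0098
gripper_force: 40.0
```

move_arm --rows "0 0 0 0 0 0.003 0; 0 0 0 0 0 0 0; 0 0 0 0 0 0.002 0; 0 0 0 0 0 0 0"

```text
t: 9.28
eef_pos: [0.4668, 0.3476, 0.0264]
ee_rot: [3.141, 0.0, 0.135]
force: [0.4, -0.7, -2.7]
width: 0.01
gripper_force: 40.0
```

move_arm --rows "0 0 0 0 0 0.0015 0; 0 0 0 0 0 0 0; 0 0 0 0 0 0 0"

```text
t: 9.65
eef_pos: [0.467, 0.3478, 0.0258]
ee_rot: [-3.141, -0.0, 0.135]
force: [-2.2, -1.0, 5.6]
width: 0.0096
gripper_force: 40.0
```

move_arm --rows "0 0 0 0 0 0 0.02; 0 0 0 0 0 0 0.04; 0 0 0 0 0 0 0.05; 0 0 0 0 0 -0.03 0.05; 0 0 0 0 0 -0.06 0.05; 0 0 0 0 0 -0.06 0.05; 0 0 0 0 0 -0.05 0.05; 0 0 6 0 0 0 0.05"

```text
t: 10.65
eef_pos: [0.4686, 0.3494, 0.2302]
ee_rot: [-3.135, -0.006, 0.029]
force: [0.1, 0.0, -1.4]
width: 0.0498
gripper_force: 0.0
```

move_arm --rows "0 0 5.7 0 0 0 0.05; 0 0 0 -0.0057 0.0584 0 0.05; 0 0 0 -0.0057 0.0584 0 0.05; 0 0 0 -0.0057 0.0584 0 0.05; 0 0 0 -0.0057 0.0584 0 0.05; 0 0 0 0 0 0 0.05; 0 0 0 0 0 0 0.05"

```text
t: 11.52
eef_pos: [0.4283, 0.1163, 0.2255]
ee_rot: [-3.141, -0.001, -0.07]
force: [0.2, 0.9, -0.1]
width: 0.05
gripper_force: 0.0
```

```bash
python3 - <<'E'
from fit import *
s=arm.get_state(); print(s['t'],s['eef_pos'].round(4),np.degrees(s['ee_rot']).round(2),s['q'].round(2),s['width'])
w=grab('wrist'); t=grab('side'); tp=grab('top')
for n in('wrist','side','top'):
    web(L(n)[1].reshape(-1,3),[.36,.075],[.54,.17]); print('placed',end=' ');web(L(n)[1].reshape(-1,3),[.39,.28],[.54,.40],.044,.056)
cv2.imwrite('pics/p4.png',np.vstack([cv2.resize(w[0],(400,300)),np.hstack([cv2.resize(tp[0][140:268,60:231],(400,300)),cv2.resize(t[0][150:384,100:412],(400,300))])[:,:400]]))
E
```

```text
11.525 [0.4283 0.1163 0.2255] [-1.7995e+02 -5.0000e-02 -4.0100e+00] [ 0.71 -0.03 -0.48  0.   -1.11  0.79] 0.05002686741944839
web 557 [427.4 116. ] [ 9.9 89.8] 84.9 pca [430.  115.9] 175.3 ztop 0.0467 all [421.1 105.9] [ 55.9 120.5] 85.2
placed web 876 [467. 347.] [89.3 12.2] 7.6 pca [468.7 345.8] -172.1 ztop 0.0504 all [465. 340.] [150. 120.] 0.1
web 137 [427.9 116.6] [13.2 88.2] 85.9 pca [426.3 117.4] 174.9 ztop 0.0458 all [450.3 115.6] [176.9  83.7] 6.2
placed web 203 [468. 347.] [89.7 12.5] 7.6 pca [467.1 348.1] -172.1 ztop 0.0495 all [465. 340.] [119.6 149.9] 89.9
web 46 [413.9 116.8] [ 9.9 55.6] 84.1 pca [402.5 118.1] 176.3 ztop 0.047 all [445.5 126.5] [169.3  91.6] 1.8
placed web 0 [0. 0.] [0. 0.] 0.0 pca [nan nan] nan ztop nan all [0. 0.] [0. 0.] 0.0fit.py:10: RuntimeWarning: Mean of empty slice.
  m=T[:,:2].mean(0)*1000; w,v=np.linalg.eigh(np.cov(T[:,:2].T)); a=np.degrees(np.arctan2(v[1,1],v[0,1]))
  ret = um.true_divide(
  avg = a.mean(axis, **keepdims_kw)
fit.py:10: RuntimeWarning: Degrees of freedom <= 0 for slice
  m=T[:,:2].mean(0)*1000; w,v=np.linalg.eigh(np.cov(T[:,:2].T)); a=np.degrees(np.arctan2(v[1,1],v[0,1]))
  c *= np.true_divide(1, fact)
  c *= np.true_divide(1, fact)
  return _methods._mean(a, axis=axis, dtype=dtype,
  ret = ret.dtype.type(ret / rcount)
```

View pics/p4.png

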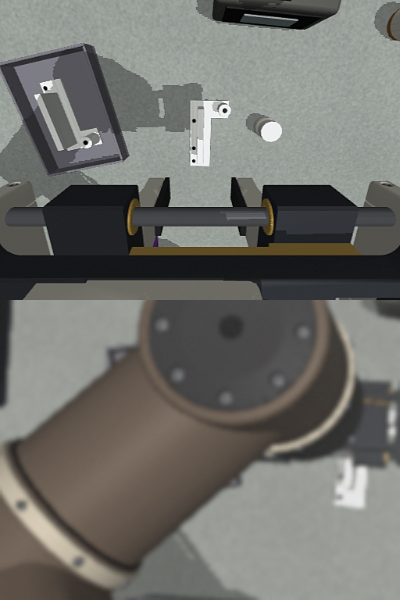

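The left-hand hinge lies flat in the left tray, seen at (68,115) in the wrist half, with its web top at 50 mm. The right-hand hinge is centred under the gripper at (205,130), and the jar at (268,128) is clear.

move_arm --rows "0 0 1 -0.001 0 0.05 0.05; 0 0 0 0 0 0.06 0.05; 0 0 0 0 0 0.05 0.05; 0 0 0 0 0 0.025 0.05; 0 0 0 0 0 0 0.05; 0 0 0 0 0 0.014 0.05; 0 0 0 0 0 0.006 0.05; 0 0 0 0 0 0 0.04"

```text
t: 12.68
eef_pos: [0.4273, 0.1167, 0.0206]
ee_rot: [-3.141, -0.0, -0.086]
force: [0.4, 0.3, -0.1]
width: 0.0445
gripper_force: 0.0
```

move_arm --rows "0 0 0 0 0 0 0.02; 0 0 0 0 0 0 0; 0 0 0 0 0 0 0; 0 0 0 0 0 0 0; 0 0 0 0 0 0 0; 0 0 0 0 0 0 0"

```text
t: 13.42
eef_pos: [0.4271, 0.1164, 0.0202]
ee_rot: [-3.141, -0.0, -0.087]
force: [-1.1, 0.2, 5.7]
width: 0.0099
gripper_force: 40.0
```

move_arm --rows "0 0 0 0 0 -0.02 0; 0 0 0 0 0 -0.05 0; 0 0 0 0 0 -0.06 0; 0 0 0 0 0 -0.06 0; 0 0 0 0 0 0 0; 0 0 0 0 0 0 0"

```text
t: 14.18
eef_pos: [0.4261, 0.1159, 0.2091]
ee_rot: [3.142, 0.001, -0.087]
force: [-0.6, -0.1, -3.9]
width: 0.0098
gripper_force: 40.0
```

move_arm --rows "0 0 -5.5 0 0 0 0; 0 0 -5.5 0 0 0 0; 0 0 0 0 0.0557 0 0; 0 0 0 0 0.0557 0 0; 0 0 0 0 0.0557 0 0; 0 0 0 0 0.0557 0 0; 0 0 0 0 0.0557 0 0; 0 0 0 0 0.0557 0 0"

```text
t: 15.18
eef_pos: [0.4608, -0.2177, 0.2075]
ee_rot: [-3.14, 0.004, 0.105]
force: [1.4, 0.1, -3.4]
width: 0.01
gripper_force: 40.0
```

move_arm --rows "0 0 0 -0.0015 0.0557 0 0; 0 0 0 0 0.0557 0 0; 0 0 0 0 0 0 0; 0 0 0 0 0 0.06 0; 0 0 0 0 0 0.04 0; 0 0 0 0 0 0 0; 0 0 0 0 0 0 0"

```text
t: 16.05
eef_pos: [0.473, -0.327, 0.1107]
ee_rot: [3.141, 0.0, 0.106]
force: [0.5, -0.6, -3.2]
width: 0.01
gripper_force: 40.0
```

```bash
python3 - <<'E'
from fit import *
s=arm.get_state(); print(s['t'],s['eef_pos'].round(4),np.degrees(s['ee_rot']).round(2),s['q'].round(2),s['width'])
w=grab('wrist','w5')
C=L('wrist')[1].reshape(-1,3)
S=C[((C[:,:2]>[.35,-.44])&(C[:,:2]<[.60,-.25])).all(1)&(C[:,2]>.022)&(C[:,2]<.04)]
print(len(S),cv2.minAreaRect((S[:,:2]*1000).astype(np.float32)))
E
```

```text
16.05 [ 0.473  -0.327   0.1107] [1.7997e+02 2.0000e-02 6.0900e+00] [-0.26  0.31 -0.37  0.   -0.89  1.94] 0.009976067406711378
2891 ((499.4815979003906, -340.4164733886719), (127.5123291015625, 140.4017791748047), 6.109569549560547)
```

move_arm --rows "0 0 0 0 0 0.045 0; 0 0 0 0 0 0.025 0; 0 0 0 0 0 0.008 0; 0 0 0 0 0 0.004 0; 0 0 0 0 0 0 0; 0 0 0 0 0 0.0025 0; 0 0 0 0 0 0 0; 0 0 0 0 0 0 0"

```text
t: 17.1
eef_pos: [0.4725, -0.3271, 0.0258]
ee_rot: [3.141, -0.0, 0.105]
force: [-0.3, -0.3, -2.0]
width: 0.0096
gripper_force: 40.0
```

move_arm --rows "0 0 0 0 0 0.001 0; 0 0 0 0 0 0.0005 0; 0 0 0 0 0 0 0"

```text
t: 17.48
eef_pos: [0.4724, -0.327, 0.0243]
ee_rot: [3.141, -0.0, 0.106]
force: [-0.5, 1.7, 1.6]
width: 0.0096
gripper_force: 40.0
```

move_arm --rows "0 0 0 0 0 0 0.02; 0 0 0 0 0 0 0.04; 0 0 0 0 0 0 0.05; 0 0 0 0 0 -0.03 0.05; 0 0 0 0 0 -0.06 0.05; 0 0 0 0 0 -0.06 0.05; 0 0 6.6 0 0 -0.06 0.0876; 0 0 6.5 0 0 -0.046 0.0876"

```text
t: 18.48
eef_pos: [0.4726, -0.3272, 0.2832]
ee_rot: [3.141, -0.003, -0.127]
force: [0.9, -0.3, -1.2]
width: 0.0646
gripper_force: 0.0
```

move_arm --rows "0 0 0 0.0023 -0.0584 0 0.0876; 0 0 0 0.0023 -0.0584 0 0.0876; 0 0 0 0.0023 -0.0584 0 0.0876; 0 0 0 0.0023 -0.0584 0 0.0876; 0 0 0 0.0023 -0.0584 0 0.0876; 0 0 0 0.0023 -0.0584 0 0.0876; 0 8.75 0 0 0 0 0.0876; 0 8.75 0 0 0 0 0.0876"

```text
t: 19.48
eef_pos: [0.5302, 0.0207, 0.2801]
ee_rot: [-3.141, -0.31, -0.122]
force: [0.0, -1.3, -0.5]
width: 0.0877
gripper_force: 0.0
```

move_arm --rows "0 8.75 0 0 0 0 0.0876; 0 8.75 0 0 0 0 0.0876; 0 0 0 0 0 0 0.0876; 0 0 0 0 0 0 0.0876"

```text
t: 19.98
eef_pos: [0.5341, 0.0127, 0.2845]
ee_rot: [3.135, -0.58, -0.131]
force: [0.6, 0.6, 0.3]
width: 0.0874
gripper_force: 0.0
```

```bash
python3 - <<'E'
from fit import *
s=arm.get_state(); print(s['t'],s['eef_pos'].round(4),np.degrees(s['ee_rot']).round(2),s['q'].round(2),s['width'])
w=grab('wrist','w6'); t=grab('side'); tp=grab('top')
cv2.imwrite('pics/p6.png',np.vstack([cv2.resize(w[0],(600,450))[:330],cv2.resize(t[0][80:330,150:430],(300,268)).repeat(1,0) if 0 else np.hstack([cv2.resize(t[0][90:300,170:400],(300,268)),cv2.resize(tp[0][120:260,60:420],(300,268))])]))
for n in('wrist','side'):
    print('placedR',end=' ');web(L(n)[1].reshape(-1,3),[.40,-.38],[.54,-.27],.044,.056)
E
```

```text
19.975 [0.5341 0.0127 0.2845] [179.63 -33.23  -7.49] [ 0.56 -0.23 -0.91  0.74 -0.55  0.31] 0.087423404677597
placedR web 0 [0. 0.] [0. 0.] 0.0 pca [nan nan] nan ztop nan all [ 534.2 -325.1] [108.1  22.4] 83.1
placedR web 92 [ 479.9 -326.9] [35.4 98.1] 76.4 pca [ 474.5 -325.9] -178.7 ztop 0.0494 all [ 467.2 -323.2] [143.5 105.6] 5.8fit.py:10: RuntimeWarning: Mean of empty slice.
  m=T[:,:2].mean(0)*1000; w,v=np.linalg.eigh(np.cov(T[:,:2].T)); a=np.degrees(np.arctan2(v[1,1],v[0,1]))
  ret = um.true_divide(
  avg = a.mean(axis, **keepdims_kw)
fit.py:10: RuntimeWarning: Degrees of freedom <= 0 for slice
  m=T[:,:2].mean(0)*1000; w,v=np.linalg.eigh(np.cov(T[:,:2].T)); a=np.degrees(np.arctan2(v[1,1],v[0,1]))
  c *= np.true_divide(1, fact)
  c *= np.true_divide(1, fact)
  return _methods._mean(a, axis=axis, dtype=dtype,
  ret = ret.dtype.type(ret / rcount)
```

View pics/p6.png

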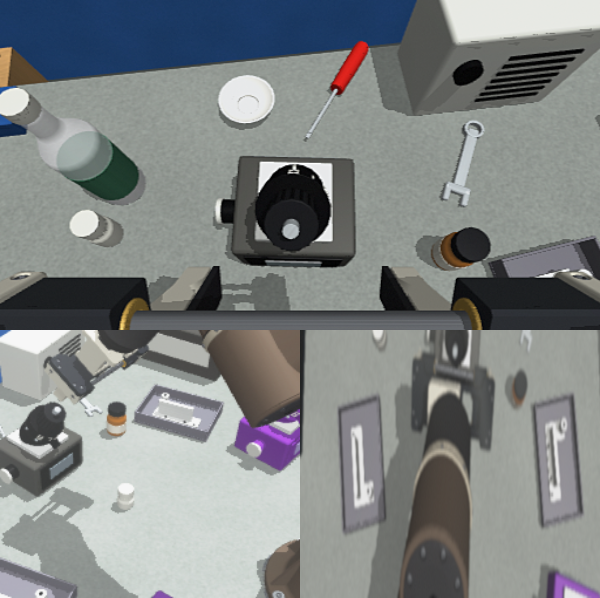

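Both hinges now sit in their trays, at (360,460) and (550,455) in the top-view crop. The collar stud is at (290,228), and a small number shows at its far edge at (293,168). I'll zoom in on that and fit the axis.

```bash
cat > axis.py <<'E'
from fit import *
from scipy.optimize import least_squares
def axfit(C,g=np.array([.603,.010,.174]),yaw=-7.1,r=.024):
    y=np.radians(yaw); a=np.array([-np.sin(.6109)*np.cos(y),-np.sin(.6109)*np.sin(y),np.cos(.6109)])
    S=C[np.linalg.norm(C-g,axis=1)<.09]
    ex=np.array([np.cos(y)*a[2],np.sin(y)*a[2],np.hypot(a[0],a[1])]); ey=np.cross(a,ex)
    Q=np.c_[(S-g)@ex,(S-g)@ey,(S-g)@a]
    c=np.zeros(2)
    for k in range(4):
        d=Q[:,:2]-c; rr=np.hypot(*d.T)
        m=(Q[:,2]>-.018)&(Q[:,2]<.014)&(abs(rr-r)<.008)
        f=least_squares(lambda p:np.hypot(Q[m,0]-p[0],Q[m,1]-p[1])-r,c,loss='soft_l1',f_scale=.001);c=f.x
    rr=np.hypot(*(Q[:,:2]-c).T)
    top=Q[(rr<.02)&(rr>.010)&(abs(Q[:,2]-.019)<.01),2]; st=Q[(rr<.005)&(Q[:,2]>.022),2]
    print('n',m.sum(),'c ex,ey',c.round(4),'griptop',np.median(top).round(4),len(top),'stud',np.median(st).round(4),'rms',np.std(f.fun).round(4))
    return g+c[0]*ex+c[1]*ey,a,ex,ey
E
python3 - <<'E' 2>/dev/null
from axis import *
for n in('wrist','side'):print(n,axfit(L(n)[1].reshape(-1,3))[0].round(4))
a=cv2.imread('pics/w6.png')[125:205,205:295];b=cv2.imread('pics/w1.png')[80:200,0:130];c=cv2.imread('pics/side0.png')[120:220,150:250]
cv2.imwrite('pics/z.png',np.hstack([cv2.resize(i,(266,400),interpolation=cv2.INTER_CUBIC) if 0 else cv2.resize(i,(390,390),interpolation=cv2.INTER_CUBIC) for i in(a,b)]))
E
```

```text
n 293 c ex,ey [0.0024 0.0003] griptop 0.0184 839 stud 0.0325 rms 0.0005
wrist [0.605  0.0101 0.1754]
n 133 c ex,ey [0.0039 0.0002] griptop 0.017 102 stud 0.0309 rms 0.0014
side [0.6062 0.0098 0.1763]
```

View pics/z.png

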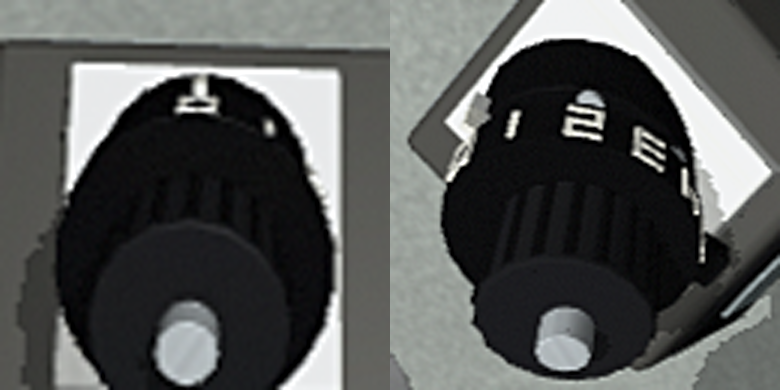

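The left crop shows 0 at (197,103), directly under the index rib, with 1 at (270,128) to its right. The collar therefore stands at 0 and needs +180°. I'll pre-rotate the wrist by −100° and then correct the pose.

move_arm --rows "0 0 10 0 0 0 0.0876; 0 0 10 0 0 0 0.0876; 0 0 10 0 0 0 0.0876; 0 0 10 0 0 0 0.0876; 0 0 10 0 0 0 0.0876; 0 0 10 0 0 0 0.0876; 0 0 10 0 0 0 0.0876; 0 0 10 0 0 0 0.0876"

```text
t: 21.12
eef_pos: [0.5346, 0.0132, 0.284]
ee_rot: [-2.569, -0.098, -1.563]
force: [-0.5, 0.2, -0.1]
width: 0.0876
gripper_force: 0.0
```

move_arm --rows "0 0 10 0 0 0 0.0876; 0 0 10 0 0 0 0.0876; 0 0 0 0 0 0 0.0876; 0 0 0 0 0 0 0.0876"

```text
t: 21.62
eef_pos: [0.5341, 0.0129, 0.2837]
ee_rot: [-2.568, 0.087, -1.848]
force: [-0.1, -0.2, -0.4]
width: 0.0877
gripper_force: 0.0
```

```bash
cat > corr.py <<'E'
from axis import *
def corr(g,h,yaw=-7.1):
    """tool-frame correction to put grasp point h above g on the axis, tool z = -axis, free spin"""
    s=arm.get_state(); y=np.radians(yaw); a=np.array([-np.sin(.6109)*np.cos(y),-np.sin(.6109)*np.sin(y),np.cos(.6109)])
    Rm=R.from_euler('xyz',s['ee_rot']).as_matrix(); z=Rm[:,2]; t=-a
    w=np.cross(z,t); w=w/np.linalg.norm(w)*np.arccos(np.clip(z@t,-1,1))
    R2=R.from_rotvec(w).as_matrix()@Rm
    tcp=np.array(g)+a*(h-.011)
    print('t',s['t'],'tcp',s['eef_pos'].round(4),'q',s['q'].round(2),'turn deg',np.degrees(Rm.T@w).round(2),'then shift',(R2.T@(tcp-s['eef_pos'])).round(4),'w',round(s['width'],4),'F',s['force'].round(1),'gf',s['gripper_force'])
    ex=np.array([np.cos(y)*a[2],np.sin(y)*a[2],np.hypot(a[0],a[1])]); ey=np.cross(a,ex)
    print('spin deg',np.degrees(np.arctan2(R2[:,0]@ey,R2[:,0]@ex)).round(2))
E
python3 - <<'E' 2>/dev/null
from corr import *
grab('wrist')
print(axfit(L('wrist')[1].reshape(-1,3))[0].round(4))
corr([.605,.010,.1755],.004)
E
```

```text
n 284 c ex,ey [0.0021 0.0007] griptop 0.0182 835 stud 0.0323 rms 0.0005
[0.6048 0.0105 0.1752]
t 21.675 tcp [0.534  0.0129 0.2836] q [ 0.56 -0.23 -0.91  0.74 -0.55 -1.44] turn deg [ 1.66 -0.92 -0.  ] then shift [-0.0051  0.005   0.1362] w 0.0875 F [ 0.4  0.8 -1.3] gf 0.0
spin deg -100.08
```

move_arm --rows "1.66 -0.92 0 0 0 0 0.0876; 0 0 0 -0.0051 0.005 0.02 0.0876; 0 0 0 0 0 0.03 0.0876; 0 0 0 0 0 0.03 0.0876; 0 0 0 0 0 0 0.0876; 0 0 0 0 0 0 0.0876"

```text
t: 22.42
eef_pos: [0.5818, 0.0132, 0.2259]
ee_rot: [-2.554, 0.098, -1.844]
force: [-0.5, 0.5, -0.4]
width: 0.0872
gripper_force: 0.0
```

```bash
python3 - <<'E' 2>/dev/null
from corr import *
corr([.605,.0103,.1754],.004)
E
```

```text
t 22.425 tcp [0.5818 0.0132 0.2259] q [ 0.27 -0.08 -1.02  1.24 -0.23 -1.74] turn deg [ 0.91 -0.29 -0.  ] then shift [0.0018 0.0096 0.0618] w 0.0872 F [-0.5  0.5 -0.4] gf 0.0
spin deg -100.22
```

The commanded tilt was not reached because q3 sits at its limit of −1.02. I'll fit the kinematics from the recorded poses to see what is reachable at the collar.

```bash
cat > kin.py <<'E'
import numpy as np
from scipy.optimize import least_squares
from scipy.spatial.transform import Rotation as R
# q, tcp, rpy(deg)
D=[([-.865,.359,.0115,0,-1.224,-.288],[.2737,-.6166,.2337],[179.92,0,-156.07]),
([.21,-.05,-.35,0,-1.28,.51],[.4417,-.1016,.2943],[180,0,-48.98]),
([.13,.23,-.66,0,-.68,.51],[.4486,-.1326,.0527],[179.7,.15,-53.3]),
([.98,.29,-.33,0,-.94,.73],[.4674,.3477,.1322],[180,0,7.74]),
([.71,-.03,-.48,0,-1.11,.79],[.4283,.1163,.2255],[180,0,-4.0]),
([-.26,.31,-.37,0,-.89,1.94],[.473,-.327,.1107],[180,0,6.09]),
([.56,-.23,-.91,.74,-.55,.31],[.5341,.0127,.2845],[179.63,-33.23,-7.49]),
([.27,-.08,-1.02,1.24,-.23,-1.74],[.5818,.0132,.2259],np.degrees([-2.554,.098,-1.844]))]
def rot(ax,a): return R.from_rotvec(np.array(ax)*a).as_matrix()
def fk(q,p):
    a1,h,off,L2,a3,L3,d6,c6=p[:8]; s4=1
    R1=rot([0,0,1],q[0]); R2=R1@rot([0,1,0],q[1]); R3=R2@rot([0,1,0],-q[2])
    x=R1@[a1,-off,h]+R2@[0,0,L2]+R3@[L3,0,a3]
    R4=R3@rot([1,0,0],S[0]*q[3]); R5=R4@rot([0,1,0],-q[4])
    # tool z along forearm x at q5=0
    T=np.array([[0,0,1],[0,1,0],[-1,0,0]],float)
    R6=R5@T@rot([0,0,1],S[1]*q[5]+c6)
    return x+R6[:,2]*d6,R6
best=None
for sa in(1,-1):
  for sb in(1,-1):
    S=(sa,sb)
    def res(p):
        o=[]
        for q,x,e in D:
            X,M=fk(q,p); o+=list((X-x)*10); o+=list((R.from_euler('xyz',e,degrees=True).as_matrix()-M).ravel())
        return np.array(o)
    for c in(-1.57,0,1.57,3.1):
        f=least_squares(res,[0,.3,.19,.4,0,.4,.25,c])
        if best is None or f.cost<best[0]: best=(f.cost,f.x,S)
_,P,S=best
E
python3 - <<'E'
from kin import *
import kin
print(best)
for q,x,e in D:
    X,M=fk(q,P);print(((X-x)*1000).round(1),np.degrees(R.from_matrix(M.T@R.from_euler('xyz',e,degrees=True).as_matrix()).magnitude()).round(2))
lo=np.array([-3.07,-1.43,-1.02,-3.03,-3.05,-3.03]);hi=np.array([3.07,2.12,1.25,1.67,0,3.03])
g=np.array([.605,.0103,.1754])
for tilt in(35,33,31,28,25):
  for yaw in (-7.1,):
    for h in(.004,.06):
      y=np.radians(yaw);b=np.radians(tilt);a=np.array([-np.sin(b)*np.cos(y),-np.sin(b)*np.sin(y),np.cos(b)])
      bb=None
      for s in range(25):
        rng=np.random.default_rng(s);q0=np.clip(np.array([.3,0,-.9,1.2,-.3,0])+rng.normal(size=6)*[.3,.3,.3,1.5,.4,0],lo+.01,hi-.01)
        f=least_squares(lambda q:np.r_[(fk(q,P)[0]-(g+a*(h-.011)))*20,(fk(q,P)[1][:,2]+a)*3,q[5]*1e-4],q0,bounds=(lo,hi))
        if bb is None or f.cost<bb.cost:bb=f
      X,M=fk(bb.x,P);print(tilt,h,bb.x.round(2),'err mm',(np.linalg.norm(X-(g+a*(h-.011)))*1000).round(1),'deg',np.degrees(np.arccos(np.clip(-M[:,2]@a,-1,1))).round(2))
E
```

```text
(np.float64(1.759780716371905), array([ 0.1337515 ,  0.28571207,  0.16575253,  0.49512207,  0.01972542,
        0.32106704,  0.42601054, -1.5685004 ]), (-1, -1))
[-0.3 40.3 -1.2] 0.13
[  1.3  26.6 -16.1] 0.54
[33.3 28.4 52. ] 0.41
[-21.9  19.   31.5] 0.63
[-0.8 32.5  7.2] 0.65
[13.2 26.1 34. ] 0.06
[ 25.1 -35.  -59.5] 0.27
[ -13.2 -123.1  -47.9] 0.17
35 0.004 [ 0.58  0.02 -1.    1.41 -0.38  0.  ] err mm 0.0 deg 0.0
35 0.06 [ 0.64 -0.17 -0.94  0.92 -0.52  0.  ] err mm 0.0 deg 0.0
33 0.004 [ 0.55  0.02 -0.95  1.23 -0.37  0.  ] err mm 0.0 deg 0.0
33 0.06 [ 0.61 -0.15 -0.89  0.81 -0.53  0.  ] err mm 0.0 deg 0.0
31 0.004 [ 0.53  0.03 -0.9   1.04 -0.37  0.  ] err mm 0.0 deg 0.0
31 0.06 [ 0.58 -0.13 -0.84  0.7  -0.55  0.  ] err mm 0.0 deg 0.0
28 0.004 [ 0.5   0.05 -0.83  0.8  -0.39  0.  ] err mm 0.0 deg 0.0
28 0.06 [ 0.54 -0.1  -0.77  0.56 -0.58  0.  ] err mm 0.0 deg 0.0
25 0.004 [ 0.47  0.07 -0.77  0.6  -0.44  0.  ] err mm 0.0 deg 0.0
25 0.06 [ 0.51 -0.07 -0.7   0.44 -0.62  0.  ] err mm 0.0 deg 0.0
```

```bash
python3 - <<'E'
s=open('kin.py').read()
s=s.replace("a1,h,off,L2,a3,L3,d6,c6=p[:8]; s4=1","a1,h,off,L2,a3,L3,d6,c6,oy,o5,L2x=p[:11]").replace("R2@[0,0,L2]","R2@[L2x,0,L2]").replace("R6=R5@T","x=x+R4@[0,oy,0]+R5@[0,0,o5]\n    R6=R5@T").replace(".25,c]",".25,c,0,0,0]")
open('kin.py','w').write(s)
E
cat > ik.py <<'E'
from kin import *
lo=np.array([-3.07,-1.43,-1.02,-3.03,-3.05,-3.03]);hi=np.array([3.07,2.12,1.25,1.67,0,3.03])
g=np.array([.605,.0103,.1754])
def ax(tilt,yaw):
    y=np.radians(yaw);b=np.radians(tilt);return np.array([-np.sin(b)*np.cos(y),-np.sin(b)*np.sin(y),np.cos(b)])
def ik(tcp,a,q5w=0):
    bb=None
    for s in range(25):
        rng=np.random.default_rng(s);q0=np.clip(np.array([.3,0,-.9,1.2,-.3,0])+rng.normal(size=6)*[.3,.3,.3,1.5,.4,0],lo+.01,hi-.01)
        f=least_squares(lambda q:np.r_[(fk(q,P)[0]-tcp)*20,(fk(q,P)[1][:,2]+a)*3,q[5]*1e-4],q0,bounds=(lo,hi))
        if bb is None or f.cost<bb.cost:bb=f
    X,M=fk(bb.x,P);return bb.x,np.linalg.norm(X-tcp)*1000,np.degrees(np.arccos(np.clip(-M[:,2]@a,-1,1)))
E
python3 - <<'E'
from ik import *
print(best[0],P.round(4),S)
for q,x,e in D:
    X,M=fk(q,P);print(((X-x)*1000).round(1),end=' ')
print()
for tilt in(35,33,31,28,25):
  for yaw in(-7.1,-2):
    for h in(.004,.06):
      a=ax(tilt,yaw);q,e,d=ik(g+a*(h-.011),a);print(tilt,yaw,h,q.round(2),e.round(1),d.round(2))
E
```

```text
0.0030051822753453593 [ 2.7000e-03  1.9740e-01 -6.6000e-03  6.0110e-01 -4.0000e-03  4.6810e-01
  3.6330e-01  4.7147e+00 -1.9880e-01 -7.1000e-03  9.0000e-04] (-1, -1)
[-0.8  0.1 -0.4] [-1.4 -1.  -1.9] [-1.9 -2.8  0.1] [-0.9  2.9  2.3] [2.  0.2 2.1] [ 1.1  2.  -2. ] [-0.3  0.6  0.1] [ 0.3 -0.3 -0.4] 
35 -7.1 0.004 [ 0.05  0.04 -1.01  1.67 -0.11  0.  ] 3.0 4.65
35 -7.1 0.06 [ 0.29 -0.07 -1.02  1.19 -0.24 -0.  ] 1.6 2.14
35 -2 0.004 [ 0.    0.04 -1.01  1.67 -0.03 -0.  ] 3.3 5.13
35 -2 0.06 [ 0.27 -0.08 -1.02  1.13 -0.17  0.  ] 1.4 2.03
33 -7.1 0.004 [ 0.04  0.04 -1.01  1.67 -0.09  0.  ] 1.8 2.83
33 -7.1 0.06 [ 0.29 -0.07 -1.02  1.2  -0.24  0.  ] 0.1 0.14
33 -2 0.004 [-0.    0.04 -1.01  1.67 -0.02 -0.  ] 2.1 3.27
33 -2 0.06 [ 0.26 -0.08 -1.02  1.14 -0.18  0.  ] 0.0 0.04
31 -7.1 0.004 [ 0.03  0.05 -1.01  1.67 -0.08  0.  ] 0.6 1.0
31 -7.1 0.06 [ 0.39 -0.06 -0.95  0.94 -0.32 -0.  ] 0.0 0.0
31 -2 0.004 [-0.    0.04 -1.01  1.67 -0.02 -0.  ] 0.9 1.4
31 -2 0.06 [ 0.39 -0.06 -0.94  0.84 -0.29 -0.  ] 0.0 0.0
28 -7.1 0.004 [ 0.29  0.06 -0.95  1.07 -0.22 -0.  ] 0.0 0.0
28 -7.1 0.06 [ 0.46 -0.04 -0.85  0.68 -0.43 -0.  ] 0.0 0.0
28 -2 0.004 [ 0.3   0.06 -0.93  0.95 -0.19 -0.  ] 0.0 0.0
28 -2 0.06 [ 0.45 -0.04 -0.83  0.58 -0.41 -0.  ] 0.0 0.0
25 -7.1 0.004 [ 0.4   0.08 -0.83  0.68 -0.35 -0.  ] 0.0 0.0
25 -7.1 0.06 [ 0.48 -0.01 -0.75  0.5  -0.52 -0.  ] 0.0 0.0
25 -2 0.004 [ 0.4   0.08 -0.8   0.57 -0.34 -0.  ] 0.0 0.0
25 -2 0.06 [ 0.46 -0.02 -0.73  0.43 -0.51  0.  ] 0.0 0.0
```

```bash
python3 - <<'E'
from ik import *
a=ax(35,-7.1);tcp=g+a*(.006-.011);sol=set()
for s in range(120):
    q0=np.random.default_rng(s).uniform([-1.2,-1,-1,-3,-2,-.1],[1.2,1.2,1,1.6,-.01,.1])
    f=least_squares(lambda q:np.r_[(fk(q,P)[0]-tcp)*20,(fk(q,P)[1][:,2]+a)*3,q[5]*1e-4],q0,bounds=(lo,hi))
    if f.cost<1e-5: sol.add(tuple(f.x.round(1)))
print('35deg sols',sol)
for tilt in(31,30,29,28):
  for yaw in(-7.1,-3):
   for h in(.008,.012):
    a=ax(tilt,yaw);q,e,d=ik(g+a*(h-.011),a);print(tilt,yaw,h,q.round(2),e.round(1),d.round(2))
E
```

```text
35deg sols set()
31 -7.1 0.008 [ 0.03  0.04 -1.02  1.67 -0.08  0.  ] 0.5 0.7
31 -7.1 0.012 [ 0.07  0.03 -1.02  1.6  -0.1   0.  ] 0.5 0.52
31 -3 0.008 [ 0.    0.03 -1.02  1.67 -0.03 -0.  ] 0.7 1.05
31 -3 0.012 [ 0.    0.03 -1.02  1.67 -0.03  0.  ] 0.6 0.75
30 -7.1 0.008 [ 0.09  0.04 -1.01  1.55 -0.1  -0.  ] 0.0 0.0
30 -7.1 0.012 [ 0.15  0.03 -1.01  1.42 -0.14 -0.  ] 0.0 0.0
30 -3 0.008 [ 0.    0.04 -1.02  1.67 -0.03 -0.  ] 0.1 0.12
30 -3 0.012 [ 0.1   0.03 -1.01  1.46 -0.08  0.  ] 0.0 0.0
29 -7.1 0.008 [ 0.23  0.05 -0.98  1.22 -0.18  0.  ] 0.0 0.0
29 -7.1 0.012 [ 0.26  0.04 -0.97  1.15 -0.2   0.  ] 0.0 0.0
29 -3 0.008 [ 0.23  0.04 -0.98  1.17 -0.15 -0.  ] 0.0 0.0
29 -3 0.012 [ 0.26  0.04 -0.97  1.08 -0.17  0.  ] 0.0 0.0
28 -7.1 0.008 [ 0.31  0.06 -0.94  1.02 -0.23 -0.  ] 0.0 0.0
28 -7.1 0.012 [ 0.33  0.05 -0.93  0.97 -0.25 -0.  ] 0.0 0.0
28 -3 0.008 [ 0.32  0.05 -0.93  0.93 -0.21 -0.  ] 0.0 0.0
28 -3 0.012 [ 0.34  0.05 -0.92  0.88 -0.23  0.  ] 0.0 0.0
```

No branch reaches the full 35°. At 28° tilt, 7° off the axis, there is a comfortable joint margin. So I'll ratchet in 60° steps around spin 0, where that error lies about the closing line and the pads simply pivot on the round grip.

```bash
cat > corr.py <<'E'
from axis import *
def av(tilt,yaw=-7.1):
    y=np.radians(yaw);b=np.radians(tilt);return np.array([-np.sin(b)*np.cos(y),-np.sin(b)*np.sin(y),np.cos(b)])
def corr(up,spin=None,tilt=28,g=(.605,.0103,.1754),h=.008):
    s=arm.get_state(); a=av(tilt)
    Rm=R.from_euler('xyz',s['ee_rot']).as_matrix(); z=Rm[:,2]; t=-a
    ex=np.cross([0,1,0],a); y=np.radians(-7.1); ex=np.array([np.cos(y)*a[2],np.sin(y)*a[2],np.hypot(a[0],a[1])]); ey=np.cross(a,ex)
    w=np.cross(z,t); w=w/np.linalg.norm(w)*np.arccos(np.clip(z@t,-1,1))
    R2=R.from_rotvec(w).as_matrix()@Rm
    sp=np.degrees(np.arctan2(R2[:,0]@ey,R2[:,0]@ex))
    tcp=np.array(g)+av(35)*h+a*(up-.011)
    print('t',s['t'],'tcp',s['eef_pos'].round(4),'q',s['q'].round(2),'spin',sp.round(1),'turn deg',np.degrees(Rm.T@w).round(2),'then shift',(R2.T@(tcp-s['eef_pos'])).round(4),'w',round(s['width'],4),'F',s['force'].round(1),'gf',s['gripper_force'])
E
python3 -c "
from corr import *
corr(.06)"
```

```text
t 22.425 tcp [0.5818 0.0132 0.2259] q [ 0.27 -0.08 -1.02  1.24 -0.23 -1.74] spin -100.2 turn deg [-5.99  0.95  0.  ] then shift [ 0.0007  0.004  -0.0014] w 0.0872 F [-0.5  0.5 -0.4] gf 0.0
```

move_arm --rows "-6 1 0 0 0 -0.01 0.0876; 0 0 0 0 0.004 0.008 0.0876; 0 0 -10 0 0 0 0.0876; 0 0 -10 0 0 0 0.0876; 0 0 -10 0 0 0 0.0876; 0 0 -10 0 0 0 0.0876; 0 0 -10 0 0 0 0.0876; 0 0 -10 0 0 0 0.0876"

```text
t: 23.42
eef_pos: [0.5932, 0.002, 0.2336]
ee_rot: [-2.755, -0.443, -0.92]
force: [-0.4, -0.4, 0.4]
width: 0.0875
gripper_force: 0.0
```

move_arm --rows "0 0 -10 0 0 0 0.0876; 0 0 0 0 0 0 0.0876; 0 0 0 0 0 0 0.0876"

```text
t: 23.8
eef_pos: [0.5935, 0.0016, 0.233]
ee_rot: [-2.834, -0.499, -0.746]
force: [-0.1, -1.2, 0.3]
width: 0.0877
gripper_force: 0.0
```

```bash
python3 - <<'E' 2>/dev/null
from corr import *
corr(.06); grab('wrist')
print(axfit(L('wrist')[1].reshape(-1,3))[0].round(4))
E
```

```text
t 23.8 tcp [0.5935 0.0016 0.233 ] q [ 0.33 -0.06 -0.95  1.04 -0.3  -0.38] spin -30.8 turn deg [-1.66 -5.02  0.  ] then shift [-0.0214  0.0011 -0.0012] w 0.0877 F [-0.1 -1.2  0.3] gf 0.0
n 840 c ex,ey [0.0024 0.0004] griptop 0.0184 1033 stud 0.0323 rms 0.0005
[0.605  0.0102 0.1754]
```

move_arm --rows "-1.66 -5.02 0 0 0 0 0.0876; 0 0 0 -0.0214 0.0011 -0.0012 0.0876; 0 0 0 0 0 0 0.0876; 0 0 0 0 0 0 0.0876"

```text
t: 24.35
eef_pos: [0.5839, 0.0053, 0.2289]
ee_rot: [-2.863, -0.463, -0.735]
force: [1.1, 0.4, 0.6]
width: 0.0875
gripper_force: 0.0
```

```bash
python3 -c "
from corr import *
corr(.0)"
```

```text
t 24.35 tcp [0.5839 0.0053 0.2289] q [ 0.42 -0.06 -0.9   0.84 -0.39 -0.25] spin -30.9 turn deg [-0.32 -2.87  0.  ] then shift [-0.0109 -0.0023  0.0599] w 0.0875 F [1.1 0.4 0.6] gf 0.0
```

move_arm --rows "-0.1 -1 0 0 0 0 0.0876; -0.1 -1 0 0 0 0 0.0876; -0.1 -0.9 0 0 0 0 0.0876; 0 0 0 -0.0037 -0.0008 0 0.0876; 0 0 0 -0.0036 -0.0008 0 0.0876; 0 0 0 -0.0036 -0.0007 0 0.0876; 0 0 0 0 0 0 0.0876"

```text
t: 25.22
eef_pos: [0.5772, 0.0138, 0.2246]
ee_rot: [-2.875, -0.414, -0.719]
force: [0.1, 0.1, -0.6]
width: 0.0874
gripper_force: 0.0
```

```bash
python3 -c "
from corr import *
corr(.0)"
```

```text
t 25.225 tcp [0.5772 0.0138 0.2246] q [ 0.47 -0.05 -0.84  0.65 -0.45 -0.11] spin -30.9 turn deg [0.   0.05 0.  ] then shift [ 0.0006 -0.0003  0.0597] w 0.0874 F [ 0.1  0.1 -0.6] gf 0.0
```

move_arm --rows "0 0 0 0 0 0.008 0.0876; 0 0 0 0 0 0.008 0.0876; 0 0 0 0 0 0.008 0.0876; 0 0 0 0 0 0.008 0.0876; 0 0 0 0 0 0.007 0.0876; 0 0 0 0 0 0.007 0.0876; 0 0 0 0 0 0 0.0876"

```text
t: 26.1
eef_pos: [0.5987, 0.0104, 0.1829]
ee_rot: [-2.877, -0.413, -0.719]
force: [-0.6, -0.1, 0.3]
width: 0.0875
gripper_force: 0.0
```

```bash
python3 -c "
from corr import *
corr(.0)"
```

```text
t 26.1 tcp [0.5987 0.0104 0.1829] q [ 0.36  0.03 -0.91  0.88 -0.29 -0.27] spin -30.9 turn deg [0.11 0.1  0.  ] then shift [ 0.0006 -0.0011  0.0127] w 0.0875 F [-0.6 -0.1  0.3] gf 0.0
```

move_arm --rows "0 0 0 0 -0.001 0.0065 0.0876; 0 0 0 0 0 0.006 0.0876; 0 0 0 0 0 0 0.06; 0 0 0 0 0 0 0.045; 0 0 0 0 0 0 0.04; 0 0 0 0 0 0 0.04; 0 0 0 0 0 0 0.04" --squeeze 25

```text
t: 26.98
eef_pos: [0.6053, 0.0112, 0.1736]
ee_rot: [-2.875, -0.414, -0.719]
force: [-1.8, 0.4, 1.8]
width: 0.0477
gripper_force: 25.0
```

```bash
python3 -c "
from corr import *
corr(.0)"
```

```text
t 26.975 tcp [0.6053 0.0112 0.1736] q [ 0.32  0.05 -0.94  0.99 -0.24 -0.34] spin -30.9 turn deg [-0.02  0.03  0.  ] then shift [0.0002 0.0009 0.0014] w 0.0477 F [-1.8  0.4  1.8] gf 24.96869444847107
```

move_arm --rows "0 0 -8 0 0 0 0.04; 0 0 -8 0 0 0 0.04; 0 0 -8 0 0 0 0.04; 0 0 -8 0 0 0 0.04; 0 0 -8 0 0 0 0.04; 0 0 -8 0 0 0 0.04; 0 0 -8 0 0 0 0.04; 0 0 -4 0 0 0 0.04"

```text
t: 27.98
eef_pos: [0.6052, 0.0102, 0.1739]
ee_rot: [2.886, -0.421, 0.441]
force: [-0.1, -1.5, 0.8]
width: 0.0484
gripper_force: 25.7
```

```bash
python3 - <<'E'
from corr import *
corr(.0); w=grab('wrist','w7'); print(arm.get_state()['moment'])
t=grab('side')
cv2.imwrite('pics/p7.png',np.vstack([cv2.resize(w[0][60:290,130:390],(520,460))[:300],cv2.resize(t[0][90:250,150:310],(520,300))]))
E
```

```text
t 27.975 tcp [0.6052 0.0102 0.1739] q [ 0.32  0.05 -0.94  0.99 -0.24  0.71] spin 29.3 turn deg [ 0.08  0.05 -0.  ] then shift [-0.0004 -0.0003  0.0016] w 0.0484 F [-0.1 -1.5  0.8] gf 25.652536153793335
[-1.9688969   1.00892834 -1.09244864]
```

View pics/p7.png

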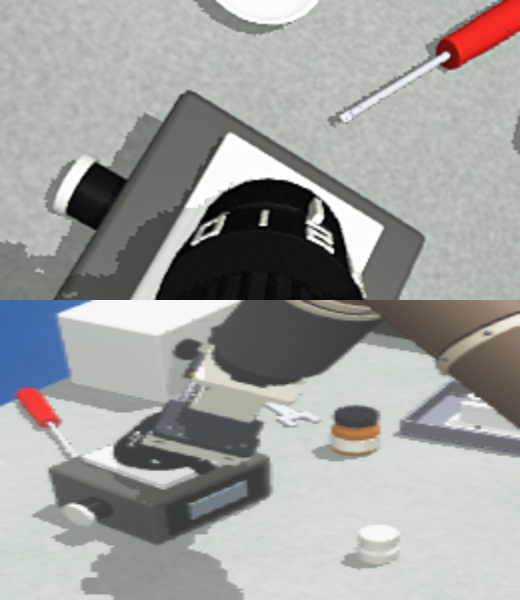

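The index rib at (317,210) now has 2 at (320,237) below it, so the collar turned 0→2 without slipping. I'll repeat the ratchet.

move_arm --rows "0 0 0 0 0 0 0.06; 0 0 0 0 0 0 0.072; 0 0 0 0 0 0 0.072; 0 0 8 0 0 0 0.072; 0 0 8 0 0 0 0.072; 0 0 8 0 0 0 0.072; 0 0 8 0 0 0 0.072; 0 0 8 0 0 0 0.072"

```text
t: 29.08
eef_pos: [0.6053, 0.0114, 0.1732]
ee_rot: [-3.038, -0.478, -0.344]
force: [-0.6, -0.2, -0.2]
width: 0.0721
gripper_force: 0.0
```

move_arm --rows "0 0 8 0 0 0 0.072; 0 0 8 0 0 0 0.072; 0 0 4 0 0 0 0.072; 0 0 0 0 0 0 0.06; 0 0 0 0 0 0 0.045; 0 0 0 0 0 0 0.04; 0 0 0 0 0 0 0.04; 0 0 0 0 0 0 0.04"

```text
t: 30.08
eef_pos: [0.6053, 0.0112, 0.1734]
ee_rot: [-2.875, -0.414, -0.719]
force: [-0.1, -1.3, 0.3]
width: 0.0478
gripper_force: 24.9
```

```bash
python3 -c "
from corr import *
corr(.0)"
```

```text
t 30.075 tcp [0.6053 0.0112 0.1734] q [ 0.32  0.05 -0.94  0.99 -0.24 -0.34] spin -30.9 turn deg [-0.01  0.05 -0.  ] then shift [0.0003 0.0009 0.0012] w 0.0478 F [-0.1 -1.3  0.3] gf 24.929577112197876
```

move_arm --rows "0 0 -8 0 0 0 0.04; 0 0 -8 0 0 0 0.04; 0 0 -8 0 0 0 0.04; 0 0 -8 0 0 0 0.04; 0 0 -8 0 0 0 0.04; 0 0 -8 0 0 0 0.04; 0 0 -8 0 0 0 0.04; 0 0 -4 0 0 0 0.04"

```text
t: 31.08
eef_pos: [0.6052, 0.0101, 0.1738]
ee_rot: [2.886, -0.421, 0.441]
force: [-4.5, -1.2, 5.0]
width: 0.0482
gripper_force: 25.8
```

move_arm --rows "0 0 0 0 0 0 0.06; 0 0 0 0 0 0 0.072; 0 0 0 0 0 0 0.072; 0 0 8 0 0 0 0.072; 0 0 8 0 0 0 0.072; 0 0 8 0 0 0 0.072; 0 0 8 0 0 0 0.072; 0 0 8 0 0 0 0.072"

```text
t: 32.08
eef_pos: [0.6053, 0.0113, 0.1733]
ee_rot: [-3.038, -0.478, -0.344]
force: [0.1, -0.3, -1.2]
width: 0.072
gripper_force: 0.0
```

move_arm --rows "0 0 8 0 0 0 0.072; 0 0 8 0 0 0 0.072; 0 0 4 0 0 0 0.072; 0 0 0 0 0 0 0.06; 0 0 0 0 0 0 0.045; 0 0 0 0 0 0 0.04; 0 0 0 0 0 0 0.04; 0 0 0 0 0 0 0.04"

```text
t: 33.08
eef_pos: [0.6053, 0.0112, 0.1734]
ee_rot: [-2.875, -0.414, -0.719]
force: [0.2, -0.3, -0.7]
width: 0.0481
gripper_force: 24.9
```

move_arm --rows "0 0 -8 0 0 0 0.04; 0 0 -8 0 0 0 0.04; 0 0 -8 0 0 0 0.04; 0 0 -8 0 0 0 0.04; 0 0 -8 0 0 0 0.04; 0 0 -8 0 0 0 0.04; 0 0 -8 0 0 0 0.04; 0 0 -4 0 0 0 0.04"

```text
t: 34.08
eef_pos: [0.6052, 0.0101, 0.1738]
ee_rot: [2.886, -0.421, 0.441]
force: [-2.3, -1.6, 3.1]
width: 0.0486
gripper_force: 25.8
```

move_arm --rows "0 0 0 0 0 0 0.04; 0 0 0 0 0 0 0.06; 0 0 0 0 0 0 0.072; 0 0 0 0 0 0 0.0876; 0 0 0 0 0 0 0.0876"

```text
t: 34.7
eef_pos: [0.6053, 0.0114, 0.1732]
ee_rot: [2.89, -0.422, 0.439]
force: [-0.3, 0.0, -0.4]
width: 0.0827
gripper_force: 0.0
```

```bash
python3 - <<'E'
from corr import *
corr(.0); w=grab('wrist','w8')
cv2.imwrite('pics/p8.png',cv2.resize(w[0][80:240,170:350],(720,600),interpolation=cv2.INTER_CUBIC))
E
```

```text
t 34.7 tcp [0.6053 0.0114 0.1732] q [ 0.32  0.05 -0.94  0.99 -0.24  0.7 ] spin 29.1 turn deg [-0.06  0.02  0.  ] then shift [-0.0006  0.0009  0.0011] w 0.0827 F [-0.3  0.  -0.4] gf 0.0
```

View pics/p8.png

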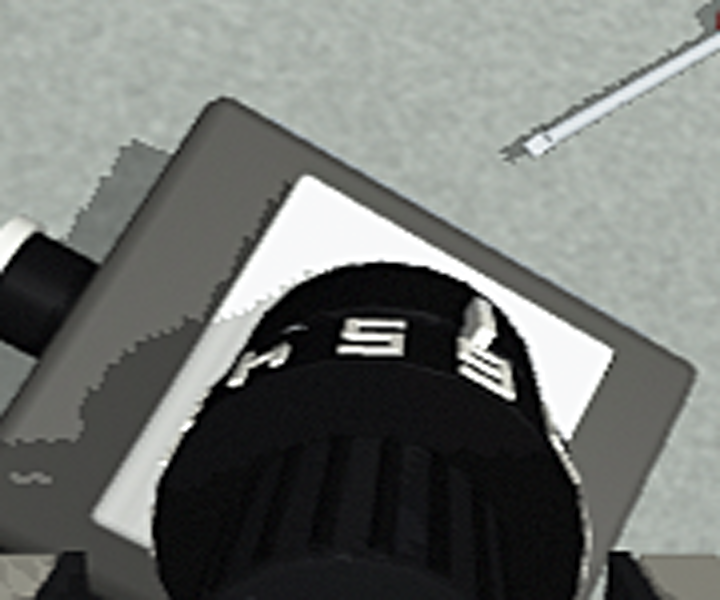

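The picture shows 4, 5 and 6 on the skirt, with 6 at (487,372) under the rib at (480,325). I'll back off along the tool axis and do a final check.

move_arm --rows "0 0 0 0 0 -0.008 0.0876; 0 0 0 0 0 -0.01 0.0876; 0 0 0 0 0 -0.012 0.0876; 0 0 0 0 0 -0.012 0.0876; 0 0 0 0 0 -0.012 0.0876; 0 0 0 0 0 -0.015 0.0876; 0 0 0 0 0 -0.015 0.0876; 0 0 0 0 0 -0.015 0.0876"

```text
t: 35.75
eef_pos: [0.5589, 0.017, 0.2612]
ee_rot: [2.89, -0.422, 0.438]
force: [0.4, -0.1, -0.2]
width: 0.0872
gripper_force: 0.0
```

move_arm --rows "0 0 0 0 0 -0.02 0.0876; 0 0 0 0 0 -0.02 0.0876; 0 0 0 0 0 0 0.0876; 0 0 0 0 0 0 0.0876"

```text
t: 36.25
eef_pos: [0.5405, 0.0192, 0.2956]
ee_rot: [2.89, -0.422, 0.439]
force: [0.1, 0.5, 0.0]
width: 0.0877
gripper_force: 0.0
```

```bash
python3 - <<'E'
from corr import *
s=arm.get_state();print(s['t'],s['eef_pos'],s['force'])
w=grab('wrist','w9');t=grab('side','s9');tp=grab('top')
cv2.imwrite('pics/p9.png',np.hstack([cv2.resize(w[0][60:230,150:340],(400,358)),cv2.resize(t[0],(400,358))]))
E
```

```text
36.25 [0.54051943 0.01918933 0.29560857] [0.14371393 0.49661934 0.02795289]
```

View pics/p9.png

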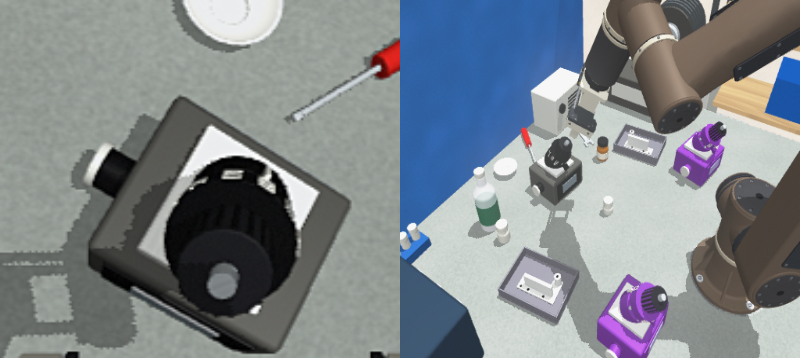

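The collar rests with 6 at the rib at (265,178). Both hinge arms lie flat in their trays at (540,285) and (640,143), and the bystanders have not moved. The robot is clear of everything, so I'm handing in.

```bash
python3 -c "
from station import arm
print(arm.job_done())"
```

```text
the job is handed in; nothing more can be done
None
```

I handed the job in at about 36 s: the collar stands at 6 in its click stop, the left-hand hinge arm lies flat in the left tray and the right-hand one in the right tray, and the jars, bottle and wrench are where they were.

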